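# Hang a freshly painted bottle on the drying rail

### The arm

A 6-joint arm with a two-finger parallel gripper is mounted at the origin on the work surface. World frame = base frame: x ahead of the robot, y to its left, z up, the work surface at z = 0. Lengths are in m, angles in degrees, forces in N, time in s.
With the tool pointing down it reaches from about 0.325 to 1 m from the base axis. Payload 5.1 kg.
Tool frame: the origin (TCP) lies at the very end of the fingers, on their centre line; the grasp point (between the pads) lies 19 mm behind it; z points along the fingers, y is the line along which they close (so a half turn about z gives the same grasp; the last joint's range is limited). The gripper opens to 85 mm and grips with 20 to 120 N. Pads are 22 mm wide; open, the fingers measure 114 mm over their backs; the gripper's body (76 mm by 85 mm) begins 54 mm behind the grasp point. The pads swing forward as they close: fully open they stand 13 mm farther back than shut.
Start: joints at [68.663, 7.093, 94.555, -0, 78.352, -4.733], TCP at [0.186, 0.623, 0.231] pointing down, gripper open.
Joint ranges: [-149.61, 149.61], [-58.7, 133.49], [1.44, 155.28], [-77.14, 257.14], [18.33, 153.61], [-166.67, 166.67]. Speed limits (degrees/s): [147.25, 147.25, 180, 180, 180, 180].

### API

Orientations are given as a 3x3 rotation matrix whose columns are the frame's x, y, z axes.
In Python, from plant import status, imaging, job gives the robot as it stands.
- The arm moves only by the tool carry_out, never from a script. Its argument "steps" is a list that holds one entry, the list of rows, each a list of 6 numbers: the shift along the tool's x, y, z normalised to -1 to 1, where 1 is 40 mm, then the turn, a rotation vector about the tool's x, y, z normalised to -1 to 1, where 1 is 6 degrees. A call has exactly 8 rows; each row shifts and turns the commanded pose from where the row before left it, along the tool's axes as they then stand; what a row does not reach is not made up. A row lasts 1/8 s, in which the tool goes at most 62.5 mm and 10.7 degrees, less where a joint would pass 70% of its speed; a pose out of reach is approached as far as the arm can. A call with a number of a shift or a turn outside -1 to 1 is refused whole. A call with a gripper value outside its range is refused whole. "jaw" is the closure, from -1 (fully open) to 1 (shut), set as the call begins (left out, the last holds). The fingers move at their own pace and stop on an object; "grip_force" is the grip in N (left out, the last holds). Time passes only in rows, so rows that do not move let the fingers close, or fill a call up. It gives the time, the measured TCP pose, the force, the opening and the grip force at its end, in the units of the state.
- status.observe(): the state, without advancing time (a new reading comes with each control period).
- imaging.camera(name): name is "scene" or "top" or "wrist"; returns a dict with "color" (400x640x3 uint8, red, green, blue), "depth" (400x640 float32, m along the optical axis (not along the pixel's ray), 0 where there is no reading), "vfov" (degrees; the focal length in pixels is half the picture's height over the tangent of half this angle, whatever the lens; pixels are square), "cx", "cy" (the principal point, pixels), "R" (3x3) and "t" (3): a world point X has camera coordinates R X + t. Camera axes: x right, y down, z forward; pixel columns grow to the right and rows downward; lengths in m; the calibration is good to about 2 mm. The wrist camera is an equidistant fisheye: a pixel r from the principal point sees the ray r / f radians off the axis. A picture is of the moment at which its call begins.
- job.hand_in(): hands the job in; it is judged then, once.
The state is a dict: "clock": time; "joint_positions": joint angles; "qd": joint speeds; "tau": joint torques, N m; "position": TCP position; "orientation": TCP orientation; "contact_force": force on the tool from outside, world axes, zero at the start; "moment": the same for the moment, N m; "grip_width": opening from 0.0 (shut) to 1.0 (fully open); "finger_force": force on a finger pad.
Only numpy, scipy, OpenCV 4.12 (cv2) and the standard library are available. Lean on these libraries where they do the work, as an engineer would, in place of code of your own. Each camera call takes 0.05 s, during which the arm holds its last target. There are 200 camera calls.

### The job

The bottle in the carrier has just been painted: pick the carrier up by its slanted wooden handle without the fingers touching the wet bottle, and hook it over the drying rail near the black ring at the rail's middle. Then, without lifting the hook off again, slide it along the rail until the hook sits inside the green band, and let it hang there still and freely. Do not bump the lamp above the rail (come in under it with the tool leaning), and leave the jar, pot, lid and brush where they are.

Things in the scene. Friction and masses are not known exactly. Their poses are not given: they have to be found in the camera images.
- carrier: Rigid loose drying carrier, about 0.4 kg (varies), upright on the table at the start. Origin: centre of its underside; z up. White drip tray 75 (x) by 116 (y) by 12 mm high; two steel wires 6 mm thick at y = +-54 mm rise from it to a cross bar; on that a yellow hook, 16 mm thick along y, its top at z = 207 mm, then the handle. It hangs level (within 3 degrees) and can rock on the rail.
- cross_bar (a point): Middle of the carrier's cross bar (8 mm thick, along y) at carrier x = 0, z = 120 mm. From here the hook's stem slants to x = -22 mm and rises there (5 mm thick) to the hook's roof, an upside-down V with a right angle, inner apex at x = 0, z = 200 mm. Axes as the carrier's.
- hook_nose (a point): Lower end of the hook's nose, at carrier x = 27, z = 158 mm; the nose drops from the roof at x = 22 mm, 39 mm clear of the stem. The hook is open to +x through the 34 mm gap between the cross bar's top (z = 124) and this end: the rail enters there as the carrier moves to +x; the carrier is then lowered about 50 mm until the roof rests on the rail.
- handle (a point): Point to grip on the carrier's handle, at carrier x = -16, y = 0, z = 239 mm. The handle is a bare-wood bar, 14 mm wide along carrier y (pinch it along y), 18 mm the other way, that runs from the top of the hook up and towards carrier -x, leaning 30 degrees from vertical; its free end is 22 mm past this point, its foot at the hook about 38 mm before it. Axes as the carrier's.
- hook_seat (a point): Point under the hook's roof where the rail's axis lies when the carrier hangs fully home: carrier x = 0, y = 0, z = 191 mm. Axes as the carrier's.
- wet_bottle: The painted bottle, blue with green ribs, 58 mm diameter, 102 mm high, fixed on the carrier's tray below the cross bar. Wet: no finger may touch it. Origin at the centre of its underside, 4 mm above the carrier's origin; axes as the carrier's.
- stand: Fixed drying stand. Origin on the table below the rail's middle; y along the rail, x away from the robot, z up. Plywood base 16 mm thick, x = -15 to +105, y = +-280 mm. Posts 20 mm square at x = 22, y = +-250 mm, 480 mm high. Steel rail 12 mm thick, axis at x = 0, z = 240 mm, straight from y = -250 to +250 mm, its ends bent back to the posts.
- rail_mid (a point): The middle of the rail on its axis, 240 mm above the table, shown by a narrow black ring (6 mm long). Axes as the stand's.
- lamp: White strip lamp on the posts right above the rail; must not be bumped. Origin and axes are the stand's. Its casing fills x = -18 to 36, y = +-270, z = 470 to 500 mm there: underside 230 mm above the rail's axis, front edge 18 mm nearer the robot than it. An upright tool over the rail runs into it; one leaning about 30 degrees back towards the robot passes in front of it.
- green_band: Green band painted round the rail, 36 mm long, flush with it: the place to end at. On one half of the rail, 110 to 140 mm from its middle, either side. Origin at its centre on the rail's axis, y along the rail.
- orange_band: Orange band of the same size on the rail's other half; belongs to other work, not a target. Origin at its centre on the rail's axis.
- glass_jar: Bystander: clear glass jar, 84 mm diameter, 125 mm high; origin at the centre of its underside.
- paint_pot: Bystander: green paint pot with black cap, 48 mm diameter, 65 mm high; origin at the centre of its underside.
- paint_lid: Bystander: black lid with green paint in it, 48 mm diameter, 12 mm high, lying flat; origin at the centre of its underside.
- brush: Bystander: brush, 160 mm long, lying on the table; origin under its middle, x along it.

How it is judged (in metres and radians):
On the way, in this order (a step that is already met when the one before it is completed fails the run):
1. the carrier's hook rests on the rail, its middle within 50 mm of the black ring (x of hook_seat in the frame of rail_mid between -0.007 and 0.007 m and z of hook_seat in the frame of rail_mid between -0.007 and 0.005 m and contact force between carrier and stand above 0.3 N and y of hook_seat in the frame of rail_mid between -0.05 and 0.05 m), for 0.2 s.
2. the hook, still on the rail, has come inside the green band (x of hook_seat in the frame of rail_mid between -0.007 and 0.007 m and z of hook_seat in the frame of rail_mid between -0.007 and 0.005 m and contact force between carrier and stand above 0.3 N and y of hook_seat in the frame of green_band between -0.012 and 0.012 m), for 0.2 s.
At the end, for the whole second after the job is handed in: The carrier hangs on the rail with its hook inside the green band (hook's middle within 12 mm of the band's middle along the rail), fully home (within 7 mm across, 5 mm above), within 0.15 rad of upright, and slower than 0.03 m/s (all of step 2 and linear speed of carrier below 0.03 m/s and angle between carrier's own z axis and vertical below 0.15 rad); the robot touches nothing.
It fails at once if a finger touches the wet bottle (contact force between the fingers and wet_bottle above 0.3 N).
It fails at once if the lamp is bumped (over 5 N) (contact force between anything else and lamp above 5 N).
It fails at once if over the rail within 50 mm of the green band, the hook is lifted more than 15 mm off the rail (it must slide there) (y of hook_seat in the frame of green_band between -0.05 and 0.05 m and x of hook_seat in the frame of rail_mid between -0.02 and 0.02 m and z of hook_seat in the frame of rail_mid above 0.015 m).
It fails at once if the jar, pot, lid or brush is moved more than 30 mm (distance of any of glass_jar, paint_pot, paint_lid, brush from where it was at the start of the episode above 0.03 m).
It also fails if it takes over 43 s, if anything falls off the work surface, if the arm or the gripper's body presses on something with over 40 N, if the wrist force passes 120 N, or if a joint passes its speed limit or range.

## Working session

There is one attempt and no reset: what is moved stays moved. The work goes in short steps, Python scripts to look and compute and a tool call to move; the robot and the scene stay as the last step left them, time stands still between calls to the robot, and variables do not carry over. Pictures are saved under pics/ and viewed, at most 10 in all, crops included, and the job is handed in when it is done.

Besides the shell and the picture viewer there is one more tool, called after "Request:" by a JSON object that holds its "api" and its "payload", one argument or row to a line. carry_out: Moves the arm, as the interface text tells. Its arguments: {"type":"object","properties":{"steps":{"type":"array"},"jaw":{"type":"number"},"grip_force":{"type":"number"}},"required":["steps"]}

```bash
mkdir -p pics; cat > h.py <<'E'
import numpy as np, cv2
from plant import status, imaging, job
def cam(n):
    c=imaging.camera(n); c['f']=200/np.tan(np.radians(c['vfov'])/2); return c
def pts(c):
    v,u=np.mgrid[:400,:640]; z=c['depth']
    P=np.stack([(u-c['cx'])/c['f']*z,(v-c['cy'])/c['f']*z,z],-1)
    return (P-c['t'])@c['R']
E
python3 - <<'E'
from h import *
import pickle
for n in ('scene','top'):
    c=cam(n); pickle.dump(c,open(n+'.pkl','wb'))
    cv2.imwrite(f'pics/{n}0.png',c['color'][...,::-1]); print(n,c['f'],c['cx'],c['cy'],-c['R'].T@c['t'],c['R'].round(2).tolist())
s=status.observe(); print(s)
E
```

```text
scene 440.4779101112883 326.87168415034597 194.0450712452042 [1.28948757 0.00436021 0.75826988] [[-0.04, 1.0, 0.02], [0.62, 0.04, -0.78], [-0.78, -0.02, -0.62]]
top 393.637923905904 315.72827710222185 198.0283638502284 [ 0.36376445 -0.01413896  1.21992713] [[0.02, -1.0, 0.0], [-0.99, -0.02, -0.16], [0.16, 0.0, -0.99]]
{'clock': 0.1, 'joint_positions': array([ 6.86628830e+01,  7.13026816e+00,  9.46251172e+01, -7.88523385e-04,
        7.83514341e+01, -4.73335468e+00]), 'qd': array([ 0.047292  , -0.14097846, -0.0842103 ,  0.06481568,  0.21237998,
       -0.02335004]), 'tau': array([ 8.72522151e-05, -4.24932003e+01, -3.66651750e+01, -2.36785831e-05,
        3.87281296e-03, -8.85152389e-06]), 'position': array([0.18558006, 0.62237998, 0.23018195]), 'orientation': array([[-9.58304564e-01,  2.85748001e-01, -6.65797625e-04],
       [ 2.85748742e-01,  9.58302992e-01, -1.74146399e-03],
       [ 1.40416001e-04, -1.85910373e-03, -9.99998262e-01]]), 'contact_force': array([ 0.28331268, -0.31262476, -0.51200376]), 'moment': array([ 0.03621274,  0.03157084, -0.03733896]), 'finger_force': 0.0, 'grip_width': 0.9986308574894023}
```

View pics/scene0.png

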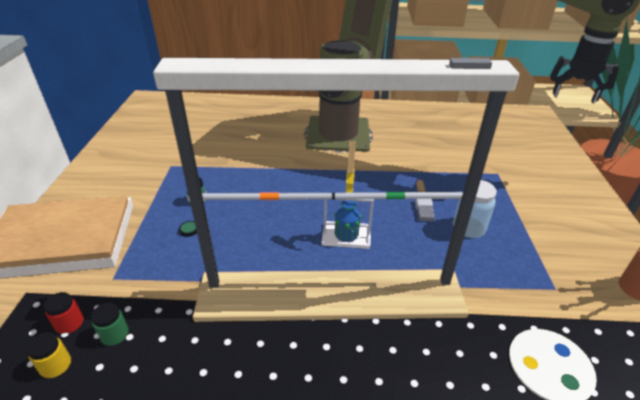

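View pics/top0.png

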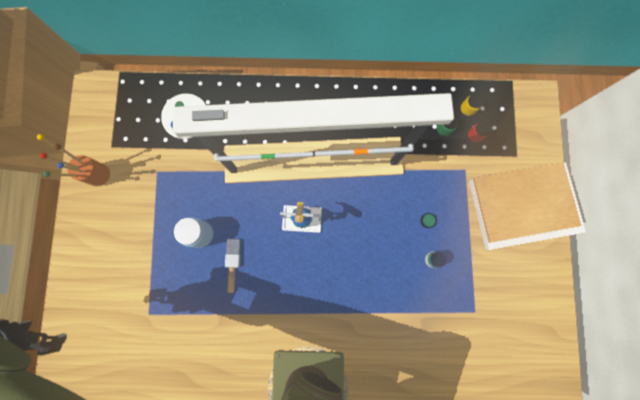

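The scene view shows the carrier at (347,225), the rail at row ~195 with the orange band at (270,196), the black ring at (333,196) and the green band at (396,195). In the top view the tray is at (302,218), the green band at (268,156) and the orange band at (361,152), so green lies on the +y side.

```bash
cat > m.py <<'E'
from h import *
import pickle
def ray(c,u,v):
    d=c['R'].T@np.array([(u-c['cx'])/c['f'],(v-c['cy'])/c['f'],1]); return -c['R'].T@c['t'],d/np.linalg.norm(d)
def tri(a,b):
    (o1,d1),(o2,d2)=a,b
    s=np.linalg.lstsq(np.stack([d1,-d2],1),o2-o1,rcond=None)[0]
    p,q=o1+s[0]*d1,o2+s[1]*d2; return (p+q)/2,np.linalg.norm(p-q)
def blob(c,lo,hi,roi):
    h=cv2.cvtColor(c['color'],cv2.COLOR_RGB2HSV); m=cv2.inRange(h,lo,hi); k=np.zeros_like(m)
    x0,y0,x1,y1=roi; k[y0:y1,x0:x1]=m[y0:y1,x0:x1]; return k
E
python3 - <<'E'
from m import *
S=pickle.load(open('scene.pkl','rb'));T=pickle.load(open('top.pkl','rb'))
R={'green':((45,90,40),(85,255,255),(380,188,415,203),(255,148,280,162)),
'orange':((4,120,120),(18,255,255),(255,188,285,203),(350,145,375,158)),
'black':((0,0,0),(180,255,110),(328,191,339,201),(309,149,320,158))}
for n,(lo,hi,a,b) in R.items():
    r=[]
    for c,roi in((S,a),(T,b)):
        k=blob(c,lo,hi,roi); v,u=np.nonzero(k); w=c['depth'][v,u]; P=pts(c)[v,u]
        print(n,len(u),u.mean().round(2),v.mean().round(2),np.median(P,0).round(4)); r.append(ray(c,u.mean(),v.mean()))
    print('  tri',tri(*r))
for n,c,(x0,y0,x1,y1) in(('s',S,(310,130,390,255)),('t',T,(270,190,335,240))):
    im=c['color'][y0:y1,x0:x1,::-1]; k=min(800//(x1-x0),600//(y1-y0)); cv2.imwrite(f'pics/crop_{n}.png',cv2.resize(im,None,fx=k,fy=k,interpolation=cv2.INTER_NEAREST)); print(k)
E
```

```text
green 123 395.29 195.02 [0.6332 0.1184 0.243 ]
green 47 267.4 155.62 [0.6274 0.114  0.2454]
  tri (array([0.62937797, 0.11522233, 0.2409858 ]), np.float64(0.0022107241817969085))
orange 114 269.0 195.5 [ 0.6504 -0.1209  0.2441]
orange 93 360.65 151.1 [ 0.6449 -0.1281  0.2446]
  tri (array([ 0.6464338 , -0.12332573,  0.24103811]), np.float64(0.002993126424500355))
black 21 333.0 196.19 [ 0.6431 -0.0016  0.2433]
black 0 nan nan [nan nan nan]
 ** On entry to DLASCL parameter number  4 had an illegal value
 ** On entry to DLASCL parameter number  4 had an illegal value
 ** On entry to DLASCL parameter number  4 had an illegal value
 ** On entry to DLASCL parameter number  4 had an illegal value
 ** On entry to DLASCL parameter number  5 had an illegal value
 ** On entry to DLASCL parameter number  4 had an illegal value<stdin>:10: RuntimeWarning: Mean of empty slice.
  ret = ret.dtype.type(ret / rcount)
  return _methods._mean(a, axis=axis, dtype=dtype,
  ret = um.true_divide(
Traceback (most recent call last):
  File "m.py", line 7, in tri
    s=np.linalg.lstsq(np.stack([d1,-d2],1),o2-o1,rcond=None)[0]
      ~~~~~~~~~~~~~~~^^^^^^^^^^^^^^^^^^^^^^^^^^^^^^^^^^^^^^^
numpy.linalg.LinAlgError: SVD did not converge in Linear Least Squares
```

```bash
python3 - <<'E'
from h import *
import pickle
for n in('top','scene'):
    T=pickle.load(open(n+'.pkl','rb'));P=pts(T);h=cv2.cvtColor(T['color'],cv2.COLOR_RGB2HSV)
    box=(abs(P[...,0]-.42)<.15)&(abs(P[...,1]-.03)<.14)
    for a,b in((.005,.025),(.1,.13),(.15,.18),(.18,.2),(.2,.22),(.22,.24),(.24,.27)):
        m=box&(P[...,2]>a)&(P[...,2]<b)&(T['depth']>0)
        if a==.005: m&=(h[...,1]<60)&(h[...,2]>150)
        q=P[m]
        if len(q): print(n,a,len(q),q.mean(0).round(3),q.min(0).round(3),q.max(0).round(3))
        if a==.005 and len(q):
            print(cv2.minAreaRect((q[:,:2]*1000).astype(np.float32)))
E
```

```text
top 0.005 265 [0.49  0.033 0.009] [ 0.453 -0.026  0.005] [0.54  0.091 0.02 ]
((497.28912353515625, 32.51660919189453), (116.63087463378906, 83.47705841064453), 87.63908386230469)
top 0.1 123 [0.493 0.028 0.119] [ 0.48  -0.025  0.101] [0.509 0.087 0.129]
top 0.15 3 [0.486 0.026 0.161] [0.468 0.022 0.16 ] [0.52  0.029 0.162]
top 0.18 29 [0.502 0.029 0.187] [0.469 0.023 0.181] [0.517 0.038 0.195]
top 0.2 14 [0.5   0.029 0.213] [0.483 0.023 0.202] [0.506 0.036 0.219]
top 0.22 23 [0.493 0.031 0.229] [0.487 0.024 0.22 ] [0.499 0.038 0.24 ]
top 0.24 61 [0.472 0.032 0.256] [0.459 0.025 0.242] [0.488 0.038 0.264]
scene 0.005 240 [0.512 0.038 0.01 ] [ 0.455 -0.025  0.005] [0.536 0.089 0.025]
((495.69189453125, 32.72528076171875), (113.5443115234375, 78.70584106445312), 87.7902603149414)
scene 0.1 196 [0.499 0.041 0.109] [ 0.484 -0.024  0.1  ] [0.514 0.09  0.123]
scene 0.15 64 [0.52  0.031 0.169] [0.517 0.023 0.158] [0.525 0.039 0.18 ]
scene 0.18 83 [0.511 0.031 0.19 ] [0.5   0.024 0.18 ] [0.521 0.039 0.199]
scene 0.2 61 [0.504 0.032 0.212] [0.499 0.025 0.2  ] [0.51  0.039 0.22 ]
scene 0.22 67 [0.493 0.032 0.231] [0.485 0.026 0.221] [0.502 0.039 0.24 ]
scene 0.24 73 [0.482 0.033 0.251] [0.475 0.026 0.241] [0.49  0.039 0.262]
```

```bash
cat > p.py <<'E'
from m import *
from scipy.spatial.transform import Rotation as Ro, Slerp
Z=lambda a:Ro.from_euler('z',a,degrees=True).as_matrix()
LEAN=np.array([[-np.cos(np.pi/6),0,.5],[0,1,0],[-.5,0,-np.cos(np.pi/6)]])
def plan(pos,R,n,s=None):
    s=s or status.observe(); p0,R0=s['position'],s['orientation']
    sl=Slerp([0,1],Ro.from_matrix([R0,R])); p,Rc=p0.copy(),R0.copy(); out=[]
    for i in range(1,n+1):
        t=i/n; Rt=sl(t).as_matrix(); pt=p0+t*(pos-p0)
        a=np.round(np.r_[Rc.T@(pt-p)/.04, Ro.from_matrix(Rc.T@Rt).as_rotvec(degrees=True)/6],2)
        p=p+Rc@a[:3]*.04; Rc=Rc@Ro.from_rotvec(a[3:]*6,degrees=True).as_matrix(); out.append(a)
    print('max',abs(np.array(out)).max(0))
    for i in range(0,n,8): print([r.tolist() for r in out[i:i+8]])
E
python3 - <<'E'
from p import *
S=pickle.load(open('scene.pkl','rb'))
o,d=ray(S,333,195.4); print('ring',o+d*(.24-o[2])/d[2])
Rg=Z(-2.4)@LEAN; g=np.array([.495,.0325,.239])+Z(-2.4)@[-.016,0,0]
print(g,'tcp',g+.019*Rg[:,2]); plan(g+(.019-.1)*Rg[:,2],Rg,24)
E
```

```text
ring [ 0.63699166 -0.00172467  0.24      ]
[0.47901403 0.03317001 0.239     ] tcp [0.4885057  0.03277219 0.22254552]
max [0.43 0.6  0.08 0.03 0.21 0.1 ]
[[-0.43, -0.51, -0.08, -0.03, -0.21, -0.1], [-0.42, -0.52, -0.08, -0.02, -0.2, -0.09], [-0.42, -0.52, -0.06, -0.03, -0.21, -0.1], [-0.42, -0.52, -0.06, -0.03, -0.21, -0.09], [-0.41, -0.53, -0.05, -0.02, -0.21, -0.1], [-0.41, -0.53, -0.04, -0.03, -0.2, -0.1], [-0.4, -0.53, -0.04, -0.03, -0.21, -0.09], [-0.4, -0.54, -0.03, -0.02, -0.21, -0.1]]
[[-0.39, -0.55, -0.02, -0.03, -0.21, -0.1], [-0.39, -0.54, -0.01, -0.03, -0.2, -0.09], [-0.39, -0.56, -0.01, -0.02, -0.21, -0.1], [-0.37, -0.55, -0.0, -0.03, -0.21, -0.09], [-0.38, -0.56, 0.0, -0.02, -0.21, -0.1], [-0.36, -0.56, 0.01, -0.03, -0.2, -0.1], [-0.36, -0.57, 0.02, -0.03, -0.21, -0.09], [-0.36, -0.57, 0.03, -0.02, -0.21, -0.1]]
[[-0.34, -0.57, 0.03, -0.03, -0.21, -0.1], [-0.35, -0.58, 0.04, -0.03, -0.2, -0.09], [-0.33, -0.58, 0.04, -0.02, -0.21, -0.1], [-0.33, -0.58, 0.05, -0.03, -0.21, -0.09], [-0.32, -0.59, 0.05, -0.03, -0.21, -0.1], [-0.31, -0.59, 0.06, -0.02, -0.2, -0.1], [-0.31, -0.59, 0.06, -0.03, -0.21, -0.09], [-0.3, -0.6, 0.07, -0.03, -0.21, -0.1]]
```

Request:
{"api": "carry_out", "payload": {
  "steps": [
    [[-0.43, -0.51, -0.08, -0.03, -0.21, -0.1], [-0.42, -0.52, -0.08, -0.02, -0.2, -0.1], [-0.42, -0.52, -0.06, -0.03, -0.21, -0.1], [-0.42, -0.52, -0.06, -0.03, -0.21, -0.1], [-0.41, -0.53, -0.05, -0.02, -0.21, -0.1], [-0.41, -0.53, -0.04, -0.03, -0.2, -0.1], [-0.4, -0.53, -0.04, -0.03, -0.21, -0.1], [-0.4, -0.54, -0.03, -0.02, -0.21, -0.1]]
  ],
  "jaw": -1
}}

```text
clock: 1.1
position: [0.2705, 0.4262, 0.257]
orientation: [[-0.964, 0.203, 0.173], [0.202, 0.979, -0.022], [-0.174, 0.014, -0.985]]
contact_force: [-0.2, 0.7, -0.2]
grip_width: 1.0
finger_force: 0.0
```

Request:
{"api": "carry_out", "payload": {
  "steps": [
    [[-0.39, -0.55, -0.02, -0.03, -0.21, -0.1], [-0.39, -0.54, -0.01, -0.03, -0.2, -0.09], [-0.39, -0.56, -0.01, -0.02, -0.21, -0.1], [-0.37, -0.55, 0, -0.03, -0.21, -0.09], [-0.38, -0.56, 0, -0.02, -0.21, -0.1], [-0.36, -0.56, 0.01, -0.03, -0.2, -0.1], [-0.36, -0.57, 0.02, -0.03, -0.21, -0.09], [-0.36, -0.57, 0.03, -0.02, -0.21, -0.1]]
  ]
}}

```text
clock: 2.1
position: [0.3554, 0.2305, 0.283]
orientation: [[-0.932, 0.12, 0.342], [0.118, 0.993, -0.028], [-0.343, 0.014, -0.939]]
contact_force: [-0.2, 0.5, 0.8]
grip_width: 1.001
finger_force: 0.0
```

Request:
{"api": "carry_out", "payload": {
  "steps": [
    [[-0.34, -0.57, 0.03, -0.03, -0.21, -0.1], [-0.35, -0.58, 0.04, -0.03, -0.2, -0.09], [-0.33, -0.58, 0.04, -0.02, -0.21, -0.1], [-0.33, -0.58, 0.05, -0.03, -0.21, -0.09], [-0.32, -0.59, 0.05, -0.03, -0.21, -0.1], [-0.31, -0.59, 0.06, -0.02, -0.2, -0.1], [-0.31, -0.59, 0.06, -0.03, -0.21, -0.09], [-0.3, -0.6, 0.07, -0.03, -0.21, -0.1]]
  ]
}}

```text
clock: 3.1
position: [0.4403, 0.0352, 0.3092]
orientation: [[-0.865, 0.038, 0.501], [0.034, 0.999, -0.018], [-0.501, 0.002, -0.865]]
contact_force: [0.7, 1.3, -0.4]
grip_width: 0.998
finger_force: 0.0
```

Request:
{"api": "carry_out", "payload": {
  "steps": [
    [[0, -0.05, 0.32, 0, 0, 0], [0, 0, 0.32, 0, 0, 0], [0, 0, 0.32, 0, 0, 0], [0, 0, 0.32, 0, 0, 0], [0, 0, 0.32, 0, 0, 0], [0, 0, 0.32, 0, 0, 0], [0, 0, 0.32, 0, 0, 0], [0, 0, 0.25, 0, 0, 0]]
  ]
}}

```text
clock: 4.1
position: [0.4903, 0.0321, 0.2224]
orientation: [[-0.865, 0.039, 0.5], [0.034, 0.999, -0.018], [-0.5, 0.002, -0.866]]
contact_force: [0.2, -0.6, 0.0]
grip_width: 0.998
finger_force: 0.0
```

```bash
python3 - <<'E'
from p import *
S=cam('scene'); W=cam('wrist'); im=S['color'][100:260,270:430,::-1]
im=cv2.resize(im,None,fx=2.5,fy=2.5); w=W['color'][...,::-1][:, 120:520]
cv2.imwrite('pics/g1.png',np.hstack([im,w]))
E
```

```text
(no output)
```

View pics/g1.png

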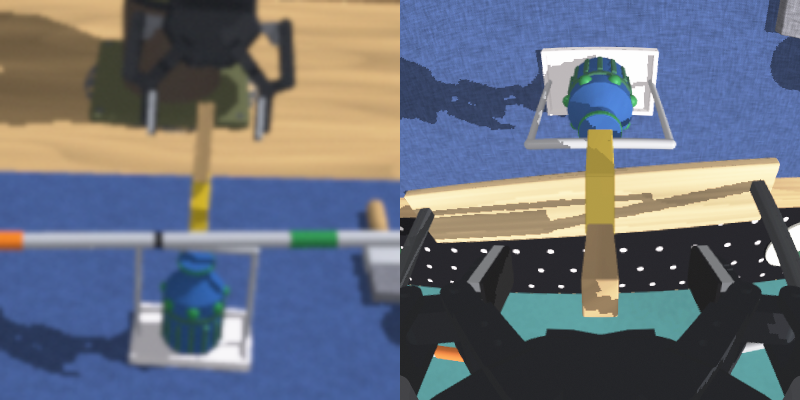

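The wrist view shows the wooden handle at (600,280), centred between the pads at (490,270) and (712,270), and the bottle well below at (600,100). Closing now.

Request:
{"api": "carry_out", "payload": {
  "steps": [
    [[0, 0, 0, 0, 0, 0], [0, 0, 0, 0, 0, 0], [0, 0, 0, 0, 0, 0], [0, 0, 0, 0, 0, 0], [0, 0, 0, 0, 0, 0], [0, 0, 0, 0, 0, 0], [0, 0, 0, 0, 0, 0], [0, 0, 0, 0, 0, 0]]
  ],
  "jaw": 1,
  "grip_force": 90
}}

```text
clock: 5.2
position: [0.4903, 0.0321, 0.2239]
orientation: [[-0.864, 0.038, 0.501], [0.034, 0.999, -0.018], [-0.501, 0.001, -0.865]]
contact_force: [-1.5, -0.9, 4.2]
grip_width: 0.155
finger_force: 88.5
```

```bash
python3 - <<'E'
from p import *
s=status.observe(); print(s['finger_force'],s['grip_width'],s['contact_force'])
# lift: carrier at x .53?, rail frame yaw 4.1; target carrier origin such that rail at carrier x=+60,z=141
ys=4.1; mid=np.array([.6375,-.0017,.240])
C0=np.array([.495,.0325,0]); Rc=Z(-2.4)
off=Rc.T@(s['position']-C0); Rrel=Rc.T@s['orientation']; print('off',off)
for dx in (-.07,):
    Ct=mid+Z(ys)@[dx,0,-.141]
    print(Ct); plan(Ct+Z(ys)@off,Z(ys)@Rrel,16)
E
```

```text
88.53735566139221 0.15459086970255648 [-1.46948446 -0.8625292   4.18790611]
off [-0.00468488 -0.00062538  0.22389598]
[ 0.56767915 -0.00670482  0.099     ]
max [0.18 0.07 0.08 0.04 0.   0.06]
[[-0.18, -0.06, -0.08, -0.03, 0.0, -0.06], [-0.18, -0.06, -0.07, -0.04, 0.0, -0.06], [-0.17, -0.05, -0.08, -0.03, 0.0, -0.06], [-0.18, -0.06, -0.07, -0.04, 0.0, -0.05], [-0.18, -0.07, -0.08, -0.03, 0.0, -0.06], [-0.17, -0.06, -0.08, -0.03, 0.0, -0.06], [-0.18, -0.06, -0.07, -0.04, 0.0, -0.06], [-0.17, -0.06, -0.08, -0.03, 0.0, -0.06]]
[[-0.18, -0.07, -0.08, -0.04, 0.0, -0.06], [-0.17, -0.06, -0.08, -0.03, 0.0, -0.06], [-0.18, -0.07, -0.07, -0.03, 0.0, -0.05], [-0.17, -0.06, -0.08, -0.04, 0.0, -0.06], [-0.17, -0.07, -0.08, -0.03, 0.0, -0.06], [-0.18, -0.07, -0.08, -0.04, 0.0, -0.06], [-0.17, -0.07, -0.08, -0.03, 0.0, -0.06], [-0.17, -0.07, -0.08, -0.03, 0.0, -0.06]]
```

Request:
{"api": "carry_out", "payload": {
  "steps": [
    [[-0.18, -0.06, -0.08, -0.03, 0.0, -0.06], [-0.18, -0.06, -0.07, -0.04, 0.0, -0.06], [-0.17, -0.05, -0.08, -0.03, 0.0, -0.06], [-0.18, -0.06, -0.07, -0.04, 0.0, -0.05], [-0.18, -0.07, -0.08, -0.03, 0.0, -0.06], [-0.17, -0.06, -0.08, -0.03, 0.0, -0.06], [-0.18, -0.06, -0.07, -0.04, 0.0, -0.06], [-0.17, -0.06, -0.08, -0.03, 0.0, -0.06]]
  ]
}}

```text
clock: 6.2
position: [0.5267, 0.0122, 0.273]
orientation: [[-0.865, -0.019, 0.501], [-0.015, 1.0, 0.011], [-0.501, 0.002, -0.866]]
contact_force: [-1.1, -0.9, -4.2]
grip_width: 0.148
finger_force: 87.6
```

Request:
{"api": "carry_out", "payload": {
  "steps": [
    [[-0.18, -0.07, -0.08, -0.04, 0.0, -0.06], [-0.17, -0.06, -0.08, -0.03, 0.0, -0.06], [-0.18, -0.07, -0.07, -0.03, 0.0, -0.05], [-0.17, -0.06, -0.08, -0.04, 0.0, -0.06], [-0.17, -0.07, -0.08, -0.03, 0.0, -0.06], [-0.18, -0.07, -0.08, -0.04, 0.0, -0.06], [-0.17, -0.07, -0.08, -0.03, 0.0, -0.06], [-0.17, -0.07, -0.08, -0.03, 0.0, -0.06]]
  ]
}}

```text
clock: 7.2
position: [0.5631, -0.0079, 0.3227]
orientation: [[-0.863, -0.075, 0.499], [-0.065, 0.997, 0.039], [-0.501, 0.001, -0.866]]
contact_force: [0.1, -0.0, -4.4]
grip_width: 0.15
finger_force: 87.6
```

```bash
python3 - <<'E'
from p import *
S=cam('scene'); T=cam('top'); pickle.dump((S,T),open('l.pkl','wb'))
a=cv2.resize(S['color'][100:250,260:420,::-1],(640,600)); cv2.imwrite('pics/l1.png',a)
# carrier cloud in expected carrier frame
mid=np.array([.6375,-.0017,.240]); C=mid+Z(4.1)@[-.07,0,-.141]
for c in(S,T):
    q=(pts(c)-C)@Z(4.1); hsv=cv2.cvtColor(c['color'],cv2.COLOR_RGB2HSV)
    box=(abs(q[...,0])<.05)&(abs(q[...,1])<.075)&(c['depth']>0)
    t=q[box&(q[...,2]>-.01)&(q[...,2]<.025)&(hsv[...,1]<60)&(hsv[...,2]>130)]
    y=q[box&(q[...,2]>.14)&(q[...,2]<.225)&(hsv[...,1]>110)&(hsv[...,0]>18)&(hsv[...,0]<35)]
    for n,k in(('tray',t),('hook',y)):
        if len(k)>5: print(n,len(k),k.mean(0).round(4),np.percentile(k,2,axis=0).round(4),np.percentile(k,98,axis=0).round(4)); 
        if n=='tray' and len(k)>5: print(cv2.minAreaRect((k[:,:2]*1000).astype(np.float32)), 'plane', np.linalg.lstsq(np.c_[k[:,:2],np.ones(len(k))],k[:,2],rcond=None)[0].round(3))
E
```

```text
tray 846 [0.0107 0.0007 0.0054] [-0.0358 -0.0569 -0.0001] [0.0388 0.0549 0.0158]
((1.2724952697753906, -0.2547645568847656), (79.65811157226562, 115.3921127319336), 1.5874571800231934) plane [ 0.026 -0.002  0.005]
hook 229 [ 0.0164 -0.0012  0.1812] [-0.0211 -0.0087  0.1481] [0.0281 0.0068 0.2064]
hook 18 [ 0.019  -0.0021  0.1924] [ 0.0108 -0.0086  0.1839] [0.0239 0.0054 0.2121]
```

View pics/l1.png

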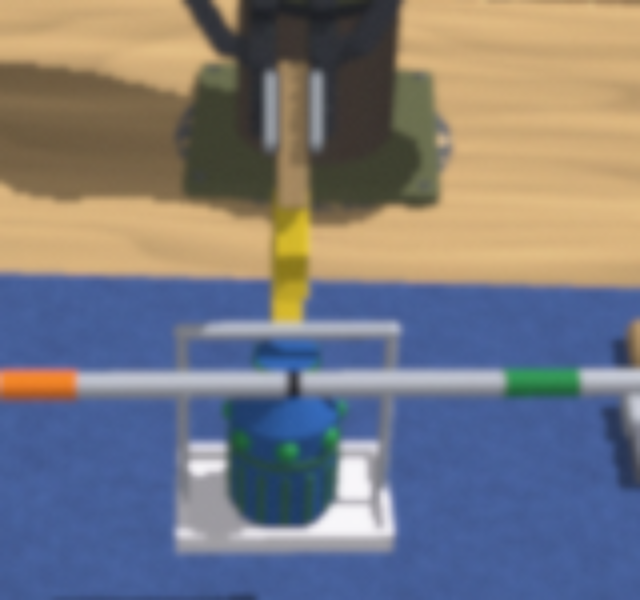

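The carrier is level in the scene view: hook at (290,270), wires straddling the ring at (293,383), and the rail height falls within the hook's gap. Next is moving in 70 mm.

Request:
{"api": "carry_out", "payload": {
  "steps": [
    [[-0.19, 0, 0.11, 0, 0, 0], [-0.19, 0, 0.11, 0, 0, 0], [-0.19, 0, 0.11, 0, 0, 0], [-0.19, 0, 0.11, 0, 0, 0], [-0.19, 0, 0.11, 0, 0, 0], [-0.19, 0, 0.11, 0, 0, 0], [-0.19, 0, 0.11, 0, 0, 0], [-0.19, 0, 0.11, 0, 0, 0]]
  ]
}}

```text
clock: 8.3
position: [0.6335, -0.0024, 0.3223]
orientation: [[-0.863, -0.075, 0.499], [-0.064, 0.997, 0.039], [-0.501, 0.001, -0.865]]
contact_force: [-0.2, -0.7, -3.8]
grip_width: 0.149
finger_force: 87.6
```

```bash
cat > chk.py <<'E'
from p import *
s=status.observe(); print(s['position'],s['contact_force'])
mid=np.array([.6375,-.0017,.240])
off=np.array([-.0047,-.0006,.2239])
C=s['position']-Z(4.1)@off; print('carrier seat in stand',Z(4.1).T@(C+[0,0,.191]-mid))
for n in('scene','top'):
    c=cam(n); q=(pts(c)-mid)@Z(4.1); hsv=cv2.cvtColor(c['color'],cv2.COLOR_RGB2HSV)
    y=q[(abs(q[...,0])<.06)&(q[...,1]>-.06)&(q[...,1]<.16)&(c['depth']>0)&(q[...,2]>-.06)&(q[...,2]<.09)&(hsv[...,1]>110)&(hsv[...,0]>18)&(hsv[...,0]<35)]
    if len(y): print(n,len(y),y.mean(0).round(4),np.percentile(y,2,axis=0).round(4),np.percentile(y,98,axis=0).round(4))
    if n=='scene': cv2.imwrite('pics/last.png',cv2.resize(c['color'][60:260,270:450,::-1],(540,600)))
E
python3 chk.py
```

```text
[ 0.63345111 -0.00244857  0.32229732] [-0.21404892 -0.66333834 -3.80066773]
carrier seat in stand [0.00060796 0.00014283 0.04939732]
scene 245 [ 0.0172 -0.0004  0.0354] [-0.0055 -0.0075 -0.0178] [0.0282 0.007  0.0642]
top 6 [ 0.0225 -0.001   0.0433] [ 0.0218 -0.0069  0.0402] [0.0238 0.0049 0.0447]
```

View pics/last.png

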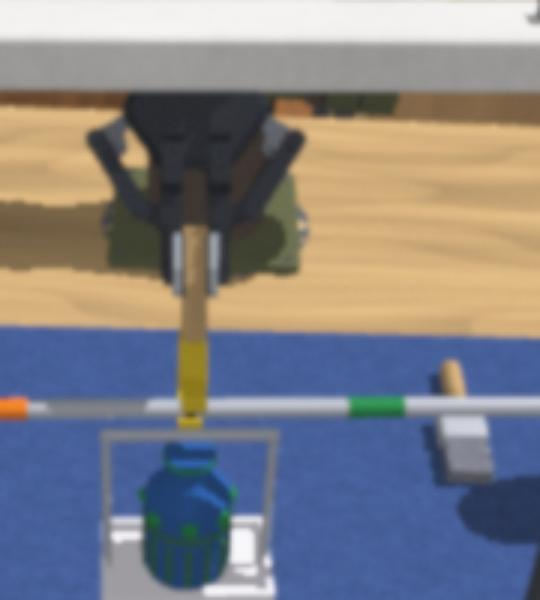

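The yellow nose at (192,400) is now in front of the rail, with the cross bar below it at (190,435). I'll lower it next.

Request:
{"api": "carry_out", "payload": {
  "steps": [
    [[0.07, 0, 0.12, 0, 0, 0], [0.07, 0, 0.12, 0, 0, 0], [0.07, 0, 0.12, 0, 0, 0], [0.07, 0, 0.12, 0, 0, 0], [0.07, 0, 0.12, 0, 0, 0], [0.07, 0, 0.12, 0, 0, 0], [0.07, 0, 0.12, 0, 0, 0], [0.07, 0, 0.12, 0, 0, 0]]
  ]
}}

```text
clock: 9.4
position: [0.6327, -0.0024, 0.2775]
orientation: [[-0.863, -0.075, 0.499], [-0.064, 0.997, 0.039], [-0.501, 0.001, -0.866]]
contact_force: [-0.0, 1.0, -5.4]
grip_width: 0.149
finger_force: 87.8
```

Request:
{"api": "carry_out", "payload": {
  "steps": [
    [[0.02, 0, 0.03, 0, 0, 0], [0.02, 0, 0.03, 0, 0, 0], [0.02, 0, 0.03, 0, 0, 0], [0.02, 0, 0.03, 0, 0, 0], [0, 0, 0, 0, 0, 0], [0, 0, 0, 0, 0, 0], [0, 0, 0, 0, 0, 0], [0, 0, 0, 0, 0, 0]]
  ]
}}

```text
clock: 10.4
position: [0.6329, -0.0025, 0.2741]
orientation: [[-0.862, -0.075, 0.502], [-0.064, 0.997, 0.039], [-0.503, 0.001, -0.864]]
contact_force: [-6.9, 1.4, 4.7]
grip_width: 0.15
finger_force: 89.0
```

```bash
python3 chk.py
```

```text
[ 0.63292717 -0.00247717  0.27411855] [-6.93325435  1.3901762   4.65940383]
carrier seat in stand [8.33107141e-05 1.51767875e-04 1.21854752e-03]
scene 204 [ 0.02   -0.0007 -0.0074] [ 0.0085 -0.0081 -0.0287] [0.0291 0.0069 0.0158]
top 10 [ 0.0197 -0.0005 -0.0018] [ 0.0131 -0.0067 -0.0079] [0.0227 0.0054 0.0146]
```

Request:
{"api": "carry_out", "payload": {
  "steps": [
    [[0.02, 0, -0.01, 0, 0, 0], [0.02, 0, -0.01, 0, 0, 0], [0.01, 0, 0.02, 0, 0, 0], [0, 0, 0, 0, 0, 0], [0, 0, 0, 0, 0, 0], [0, 0, 0, 0, 0, 0], [0, 0, 0, 0, 0, 0], [0, 0, 0, 0, 0, 0]]
  ]
}}

```text
clock: 11.5
position: [0.632, -0.0027, 0.2739]
orientation: [[-0.86, -0.075, 0.504], [-0.064, 0.997, 0.038], [-0.505, 0.001, -0.863]]
contact_force: [-1.0, 0.8, 7.4]
grip_width: 0.151
finger_force: 89.2
```

Request:
{"api": "carry_out", "payload": {
  "steps": [
    [[0, 0.1, 0, 0, 0, 0], [0, 0.15, 0, 0, 0, 0], [0, 0.15, 0, 0, 0, 0], [0, 0.15, 0, 0, 0, 0], [0, 0.15, 0, 0, 0, 0], [0, 0.15, 0, 0, 0, 0], [0, 0.15, 0, 0, 0, 0], [0, 0.1, 0, 0, 0, 0]]
  ]
}}

```text
clock: 12.5
position: [0.6284, 0.0393, 0.2738]
orientation: [[-0.861, -0.074, 0.503], [-0.066, 0.997, 0.034], [-0.505, -0.004, -0.863]]
contact_force: [-3.2, -6.9, 7.1]
grip_width: 0.154
finger_force: 89.6
```

Request:
{"api": "carry_out", "payload": {
  "steps": [
    [[0.01, 0.15, -0.01, 0, 0, 0], [0, 0.15, 0, 0, 0, 0], [0, 0.15, 0, 0, 0, 0], [0, 0.15, 0, 0, 0, 0], [0, 0.15, 0, 0, 0, 0], [0, 0.15, 0, 0, 0, 0], [0, 0.15, 0, 0, 0, 0], [0, 0.1, 0, 0, 0, 0]]
  ]
}}

```text
clock: 13.5
position: [0.6247, 0.0853, 0.2738]
orientation: [[-0.861, -0.074, 0.504], [-0.066, 0.997, 0.035], [-0.505, -0.003, -0.863]]
contact_force: [-0.5, -7.1, 6.8]
grip_width: 0.146
finger_force: 89.2
```

Request:
{"api": "carry_out", "payload": {
  "steps": [
    [[0, 0.15, 0, 0, 0, 0], [0, 0.15, 0, 0, 0, 0], [0, 0.15, 0, 0, 0, 0], [0, 0.1, 0, 0, 0, 0], [0, 0, 0, 0, 0, 0], [0, 0, 0, 0, 0, 0], [0, 0, 0, 0, 0, 0], [0, 0, 0, 0, 0, 0]]
  ]
}}

```text
clock: 14.5
position: [0.623, 0.1083, 0.2738]
orientation: [[-0.861, -0.075, 0.504], [-0.065, 0.997, 0.037], [-0.505, -0.001, -0.863]]
contact_force: [-0.8, -3.2, 6.8]
grip_width: 0.154
finger_force: 89.2
```

```bash
python3 chk.py
```

```text
[0.62296631 0.10825903 0.27382339] [-0.77717091 -3.17144263  6.7611517 ]
carrier seat in stand [-0.0019347   0.11131674  0.00092339]
scene 278 [ 0.0095  0.1093 -0.0146] [-0.0219  0.1027 -0.0579] [0.0268 0.118  0.0158]
top 11 [0.0161 0.1102 0.0019] [ 0.0095  0.1025 -0.0087] [0.0205 0.1172 0.0186]
```

View pics/last.png

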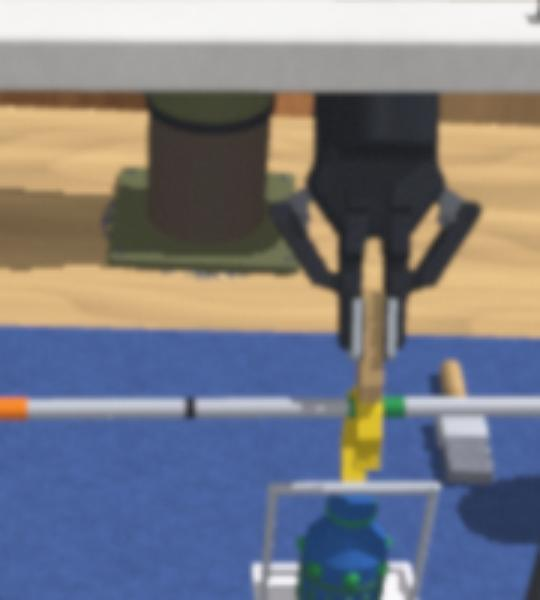

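The hook centre at (368,405) lies just short of the green band's centre at (377,405), so about 6 mm more is needed.

Request:
{"api": "carry_out", "payload": {
  "steps": [
    [[0, 0.05, 0, 0, 0, 0], [0, 0.05, 0, 0, 0, 0], [0, 0.05, 0, 0, 0, 0], [0, 0, 0, 0, 0, 0], [0, 0, 0, 0, 0, 0], [0, 0, 0, 0, 0, 0], [0, 0, 0, 0, 0, 0], [0, 0, 0, 0, 0, 0]]
  ]
}}

```text
clock: 15.6
position: [0.6226, 0.1136, 0.2738]
orientation: [[-0.861, -0.074, 0.504], [-0.065, 0.997, 0.036], [-0.505, -0.002, -0.863]]
contact_force: [-0.0, -3.5, 6.2]
grip_width: 0.15
finger_force: 89.2
```

```bash
python3 chk.py; python3 - <<'E'
from p import *
c=cam('scene'); k=blob(c,(45,90,40),(85,255,255),(375,188,420,200)); print('green cols',np.nonzero(k.any(0))[0][[0,-1]])
h=blob(c,(18,110,60),(35,255,255),(375,170,420,230)); 
for r in range(186,208,2): u=np.nonzero(h[r])[0]; print(r,u[[0,-1]] if len(u) else None)
# tray/wires tilt: tray edge plane
mid=np.array([.6375,-.0017,.240]); q=(pts(c)-mid)@Z(4.1); hsv=cv2.cvtColor(c['color'],cv2.COLOR_RGB2HSV)
t=q[(abs(q[...,0])<.06)&(abs(q[...,1]-.115)<.08)&(q[...,2]>-.2)&(q[...,2]<-.165)&(hsv[...,1]<60)&(hsv[...,2]>130)]
print(len(t),t.min(0),t.max(0),np.linalg.lstsq(np.c_[t[:,:2],np.ones(len(t))],t[:,2],rcond=None)[0])
E
```

```text
[0.62255815 0.11359776 0.2738259 ] [-0.01335959 -3.49381599  6.15894922]
carrier seat in stand [-0.00196011  0.11667099  0.0009259 ]
scene 283 [ 0.0094  0.1145 -0.014 ] [-0.022   0.1078 -0.0576] [0.0266 0.1235 0.0154]
top 13 [0.0162 0.1142 0.0014] [ 0.0099  0.1073 -0.0097] [0.0195 0.1218 0.0181]
green cols [387 404]
186 None
188 None
190 [390 392]
192 [390 393]
194 [391 399]
196 [391 400]
198 [391 400]
200 [388 399]
202 [387 399]
204 [387 399]
206 [387 399]
967 [-0.0412956   0.05650131 -0.19309089] [ 0.03951473  0.17344887 -0.16588161] [ 0.01042154 -0.00322395 -0.18407868]
```

Request:
{"api": "carry_out", "payload": {
  "steps": [
    [[0, -0.02, 0, 0, 0, 0], [-0.01, 0, -0.01, 0, 0, 0], [-0.01, 0, -0.01, 0, 0, 0], [0, 0, 0, 0, 0, 0], [0, 0, 0, 0, 0, 0], [0, 0, 0, 0, 0, 0], [0, 0, 0, 0, 0, 0], [0, 0, 0, 0, 0, 0]]
  ],
  "grip_force": 20
}}

```text
clock: 16.75
position: [0.6225, 0.1135, 0.2739]
orientation: [[-0.861, -0.075, 0.502], [-0.065, 0.997, 0.037], [-0.504, -0.0, -0.864]]
contact_force: [1.4, -4.8, 6.3]
grip_width: 0.149
finger_force: 88.8
```

Request:
{"api": "carry_out", "payload": {
  "steps": [
    [[0, 0, 0, 0, 0, 0], [0, 0, 0, 0, 0, 0], [0, 0, 0, 0, 0, 0], [0, 0, 0, 0, 0, 0], [0, 0, 0, 0, 0, 0], [0, 0, 0, 0, 0, 0], [0, 0, 0, 0, 0, 0], [0, 0, 0, 0, 0, 0]]
  ],
  "jaw": -1
}}

```text
clock: 17.75
position: [0.6216, 0.1143, 0.2725]
orientation: [[-0.863, -0.075, 0.499], [-0.064, 0.997, 0.039], [-0.501, 0.001, -0.865]]
contact_force: [-0.6, -0.2, -0.1]
grip_width: 0.996
finger_force: 0.0
```

```bash
python3 chk.py; python3 - <<'E'
from h import *
cv2.imwrite('pics/w2.png',cam('wrist')['color'][...,::-1])
E
```

```text
[0.62156325 0.11425977 0.27252298] [-0.61628843 -0.20777769 -0.12066251]
carrier seat in stand [-0.00290513  0.11740244 -0.00037702]
scene 276 [ 0.0094  0.1149 -0.0142] [-0.0213  0.108  -0.0571] [0.026  0.1236 0.0155]
top 17 [0.0153 0.113  0.0009] [ 0.0086  0.1073 -0.0147] [0.0201 0.1223 0.0179]
```

View pics/w2.png

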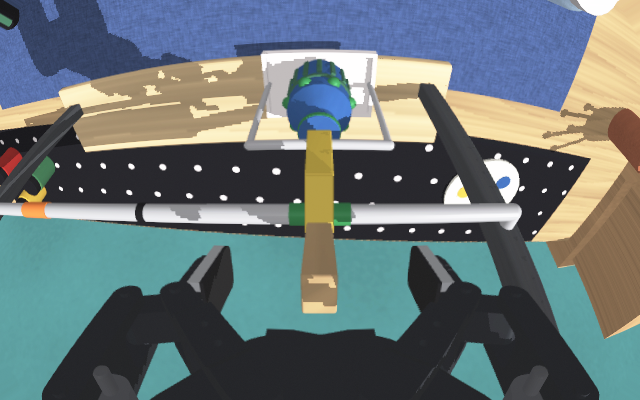

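The fingers are open and clear of the handle at (320,280). The hook sits centred on the green band, which spans columns 290–352 at row 213. I'll retract now.

Request:
{"api": "carry_out", "payload": {
  "steps": [
    [[0, 0, -0.2, 0, 0, 0], [0, 0, -0.4, 0, 0, 0], [0, 0, -0.5, 0, 0, 0], [0, 0, -0.5, 0, 0, 0], [0, 0, -0.5, 0, 0, 0], [0, 0, -0.5, 0, 0, 0], [0, 0, -0.4, 0, 0, 0], [0, 0, -0.2, 0, 0, 0]]
  ]
}}

```text
clock: 18.9
position: [0.5574, 0.1093, 0.3848]
orientation: [[-0.862, -0.075, 0.501], [-0.064, 0.997, 0.039], [-0.502, 0.001, -0.865]]
contact_force: [1.0, 0.6, -0.4]
grip_width: 1.002
finger_force: 0.0
```

Request:
{"api": "carry_out", "payload": {
  "steps": [
    [[0, 0, 0, 0, 0, 0], [0, 0, 0, 0, 0, 0], [0, 0, 0, 0, 0, 0], [0, 0, 0, 0, 0, 0], [0, 0, 0, 0, 0, 0], [0, 0, 0, 0, 0, 0], [0, 0, 0, 0, 0, 0], [0, 0, 0, 0, 0, 0]]
  ]
}}

```text
clock: 19.9
position: [0.5576, 0.1093, 0.3833]
orientation: [[-0.863, -0.075, 0.499], [-0.064, 0.997, 0.039], [-0.501, 0.001, -0.866]]
contact_force: [-0.2, 0.0, -0.4]
grip_width: 0.998
finger_force: 0.0
```

```bash
python3 chk.py; python3 chk.py
```

```text
[0.55761378 0.10930951 0.38328776] [-0.18488173  0.03996677 -0.35950317]
carrier seat in stand [-0.06704488  0.11703707  0.11038776]
scene 277 [ 0.0096  0.1148 -0.0143] [-0.0218  0.1081 -0.0578] [0.0271 0.1233 0.0151]
top 72 [-0.0138  0.112   0.0013] [-0.0367  0.1075 -0.0542] [0.0198 0.1218 0.0631]
[0.55763789 0.10931167 0.38327781] [ 0.18426099 -0.62486855  0.11669975]
carrier seat in stand [-0.06702067  0.1170375   0.11037781]
scene 280 [ 0.0094  0.1148 -0.0142] [-0.0214  0.1081 -0.0573] [0.0269 0.1236 0.0154]
top 72 [-0.0138  0.112   0.0011] [-0.0374  0.1077 -0.0541] [0.0199 0.1217 0.0647]
```

View pics/last.png

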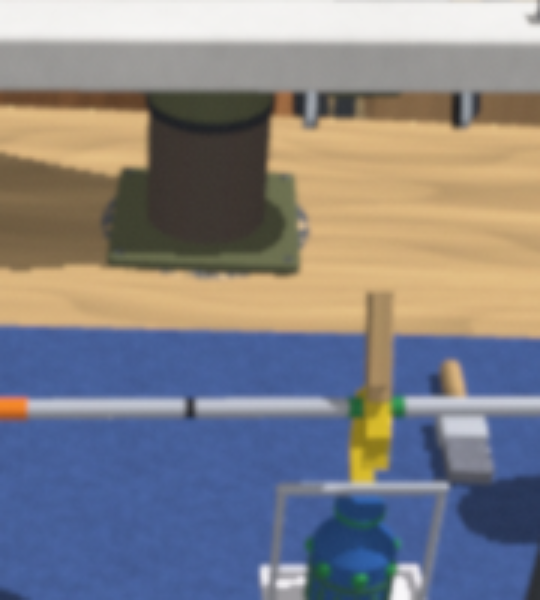

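The carrier hangs still with its hook at (376,407), centred in the green band, and the gripper is clear.

```bash
python3 -c "
from plant import job; print(job.hand_in())"
```

```text
the job is handed in; nothing more can be done
None
```

The carrier was hooked on at the black ring, slid along the rail into the green band and released. In the last images it hung still with the hook centred in the band and the gripper clear; the job is handed in, but no verdict came back.

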